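# Show the gabled slab to the inspection camera

## Robot

A 6-joint arm with a two-finger parallel gripper is mounted at the origin on the work surface. World frame = base frame: x ahead of the robot, y to its left, z up, the work surface at z = 0. Lengths are in m, angles in rad, forces in N, time in s.
With the tool pointing down it reaches from about 0.35 to 0.775 m from the base axis. Payload 5.5 kg.
Tool frame: the origin (TCP) lies midway between the tips of the shut fingers; the grasp point (between the pads) lies 19 mm behind it; z points along the fingers, y is the line along which they close (so a half turn about z gives the same grasp; the last joint's range is limited). The gripper opens to 85 mm and grips with 20 to 120 N. Pads are 22 mm wide; open, the fingers measure 114 mm over their backs; the gripper's body (76 mm by 85 mm) begins 54 mm behind the grasp point. The pads swing forward as they close: fully open they stand 13 mm farther back than shut.
Start: joints at [-1.264, 0.313, 0.046, 1.304, 0, 1.431], TCP at [0.248, -0.519, 0.231] pointing down, gripper open.
Joint ranges: [-2.76, 2.76], [-0.86, 1.69], [-1.03, 1.26], [-2.2, 2.34], [-1.47, 1.5], [-3.14, 3.14]. Speed limits (rad/s): [2.57, 2.57, 3.14, 3.14, 3.14, 3.14].

## Interface

Orientations are given as a unit quaternion [w, x, y, z].
In Python, from workcell import get_state, read_camera, camera_info, hand_in, recognise gives the robot as it stands.
- The arm moves only by the tool arm_command, never from a script. Its argument "moves" is one flat list of numbers, 7 for each row, row after row: the opening, from -1 (shut) to 1 (fully open), then the shift along the tool's x, y, z in mm, then the turn, a rotation vector about the tool's x, y, z in rad. A call has 1 to 8 rows; each row shifts and turns the commanded pose from where the row before left it, along the tool's axes as they then stand; what a row does not reach is not made up. A row lasts 1/8 s, in which the tool goes at most 62.5 mm and 10.7 degrees, less where a joint would pass 70% of its speed; a pose out of reach is approached as far as the arm can. A call with a gripper value outside its range is refused whole. The fingers move at their own pace and stop on an object; "newtons" is the grip in N (left out, the last holds). Time passes only in rows, so rows that do not move let the fingers close. It gives the time, the measured TCP pose, the force, the opening and the grip force at its end, in the units of the state.
- get_state(): the state, without advancing time (a new reading comes with each control period).
- read_camera(name): name is "scene" or "top" or "wrist"; returns (picture, depth): 420x560x3 uint8, blue, green, red; 420x560 float32, m along the optical axis (not along the pixel's ray), 0 where there is no reading.
- camera_info(name): a dict with "fovy" (degrees; the focal length in pixels is half the picture's height over the tangent of half this angle, whatever the lens; pixels are square), "cx", "cy" (the principal point, pixels), "k1" (the pictures are not rectified: a ray, as slopes to the right and down, at radius r is drawn at 1 + k1 r^2 times it, then the intrinsics apply), "eye" and "orientation" of the camera in the world; the wrist camera has in their place "tool_from_camera" (4x4, takes a point from camera to tool coordinates, whose origin is the TCP and whose axes are the flange's). Camera axes: x right, y down, z forward; pixel columns grow to the right and rows downward; lengths in m; the calibration is good to about 2 mm. A picture is of the moment at which its call begins: read the wrist's pose just before it. camera_info takes no time and is no camera call.
- hand_in(): hands the job in; it is judged then, once.
Trained networks look in the newest picture that a camera, given by its name, has taken for a name from the list of things; names that differ only in an ending like _2 or _b are one class to them, and where a whole thing is asked for, a point or a joint stands for the part that bears it (a point fixed in the world has none). Each returns a list of dicts, best first, with "confidence" (0 to 1); they miss things now and then, are a little off and sometimes report something else, mostly with a low value. They report only what shows in the picture. A call takes as long as a camera call. They do not tell look-alikes from the thing itself.
- recognise(camera, label): "point" ([column, row] in pixels, amid what is visible of it).
The state is a dict: "clock": time; "joint_pos": joint angles; "qvel": joint speeds; "tau": joint torques, N m; "tcp_pos": TCP position; "orientation": TCP orientation; "wrist_force": force on the tool from outside, world axes, zero at the start; "ft_torque": the same for the moment, N m; "finger_gap": finger opening in m; "grip_force": force on a finger pad.
Only numpy, scipy, OpenCV 4.12 (cv2) and the standard library are available. Lean on these libraries where they do the work, as an engineer would, in place of code of your own. Each camera call takes 0.05 s, during which the arm holds its last target. There are 200 camera calls.

## Task

Wake the inspection camera by pressing its hinged spring pedal down to the stop for a moment and letting it come back up. Then lift the turquoise slab with the pointed, gable-shaped top out of the wooden rail and present it to the camera: the middle of the slab on the lens axis 10 cm in front of the lens rim, one flat face square to the lens, point upwards and its bottom edge level. Finish while holding it there still in the gripper, with the other slabs, the camera and everything else on the bench left undisturbed.

Things in the scene. Friction and masses are not known exactly. Their poses are not given: they have to be found in the camera images.
- gable_slab: Flat slab of turquoise with brown veins, 12 mm thick (own x), 56 mm wide (own y), 62 mm tall (own z), 75 to 125 g. Straight sides up to 34 mm, then a roof-shaped top of two 45 degree slopes that meet in a point at 62 mm. Origin: middle of its bottom edge. It stands upright in the groove of the rail, in one of three places in the row, its width along the rail. The two faces are alike.
- gable_mid (a point): Middle of the gabled slab: 31 mm above its origin, half way through its thickness. Axes as the slab.
- round_slab: Slab of the same stone and overall size (12 x 56 x 62 mm), with a half-round top. Stands in the same rail; to be left there. Origin and axes as for the gabled slab.
- square_slab: Slab of the same stone and overall size (12 x 56 x 62 mm), plain rectangle. Stands in the same rail; to be left there. Origin and axes as for the gabled slab.
- rail: Fixed wooden rail, 222 mm long (own y), 34 mm wide (own x), 22 mm high, with one groove 16 mm wide and 14 mm deep along its length (groove floor 8 mm above the bench). The three slabs stand in it end to end at 72 mm pitch, about 16 mm between neighbours. Origin: centre of its underside.
- camera_lens (a point): Centre of the front rim of the camera's lens, a black loupe 46 mm across on a grey camera head (66 x 50 x 44 mm) on a steel post 240 mm tall with a 100 mm round foot. The lens looks along this frame's -x, towards the robot's side and tilted 0.15 to 0.45 rad downwards; its z is the camera's up, its y is level. The tilt hinge is stiff, but a knock moves it.
- camera_focus (a point): Point in empty air on the lens axis, 100 mm in front of the lens rim (100 mm along -x of the lens frame), same axes as the lens: where the middle of the slab goes. A well presented slab has its own x along this x (either way round) and its own z along this z.
- pedal (a joint): Hinge of the aluminium pedal plate (rad): 0 at rest, sloping up 0.2 rad towards its free end; 0.2 at the stop, level. A spring returns it; at the pad it takes about 3 N to start and 7 N at the stop.
- pedal_pad (a point): Point to press on top of the pedal plate (125 x 70 x 8 mm, rubber ribs near its free end, dark steel base), on its centre line, 95 mm from the hinge, 25 mm from the free end. Own x points along the plate to the hinge, z out of the plate. At rest about 53 mm above the bench; at the stop 19 mm lower and 2 mm farther from the hinge horizontally.
- chunk: Rough lump of turquoise matrix, 62 mm across, 42 mm high, loose on the bench. Origin: centre of underside. Leave alone.
- dop_stick: Wooden dop stick lying on the bench, 122 mm long (own y), 10 to 17 mm thick, brass cup at its +y end. Origin at its middle on the bench. Leave alone.
- loupe: Loose black aluminium loupe standing on the bench, 44 mm across, 28 mm high. Origin: centre of underside. Leave alone.
- jar: Small closed jar, 50 mm across, 60 mm high. Origin: centre of underside. Leave alone.
There are look-alikes about, which are no part of the job. What is shaped like the gable_slab but blue, purple or red is not meant.

How it is judged:
By the outcome, as a careful person would: the job done as asked, in the order asked, and still so for the second after the job is handed in, while the arm keeps its last pose, push and grip.
It also fails if it takes over 48 s, if anything falls off the work surface, if the arm or the gripper's body presses on something with over 40 N, if the wrist force passes 120 N, or if a joint passes its speed limit or range.

## Working session

There is one attempt and no reset: what is moved stays moved. The work goes in short steps, Python scripts to look and compute and a tool call to move; the robot and the scene stay as the last step left them, time stands still between calls to the robot, and variables do not carry over. Pictures are saved under pics/ and viewed, at most 10 in all, crops included, and the job is handed in when it is done.

Besides the shell and the picture viewer there is one more tool, called after ">>>" as name(argument=value, ...) on one line, values as JSON. arm_command: Moves the arm, as the interface text tells. Its arguments: {"type":"object","properties":{"moves":{"type":"array"},"newtons":{"type":"number"}},"required":["moves"]}

```bash
mkdir -p pics; cat > h.py <<'E'
import numpy as np, cv2, os
from scipy.spatial.transform import Rotation as R
from workcell import get_state, read_camera, camera_info, hand_in, recognise
def q2R(q): return R.from_quat([q[1],q[2],q[3],q[0]]).as_matrix()
def campose(n,st=None):
    i=camera_info(n)
    if n=="wrist":
        T=np.eye(4);T[:3,:3]=q2R(st["orientation"]);T[:3,3]=st["tcp_pos"]
        T=T@np.array(i["tool_from_camera"])
    else:
        T=np.eye(4);T[:3,3]=i["eye"];o=np.array(i["orientation"])
        T[:3,:3]=q2R(o) if o.size==4 else o
    return T,i
def unproj(uv,d,T,i):
    uv=np.atleast_2d(np.array(uv,float));f=210/np.tan(np.radians(i["fovy"])/2)
    p=(uv-[i["cx"],i["cy"]])/f; s=p.copy()
    for _ in range(20): s=p/(1+i["k1"]*(s**2).sum(1,keepdims=True))
    c=np.c_[s,np.ones(len(s))]*np.reshape(d,(-1,1))
    return c@T[:3,:3].T+T[:3,3]
def proj(P,T,i):
    P=np.atleast_2d(P);c=(P-T[:3,3])@T[:3,:3];s=c[:,:2]/c[:,2:]
    f=210/np.tan(np.radians(i["fovy"])/2)
    return s*(1+i["k1"]*(s**2).sum(1,keepdims=True))*f+[i["cx"],i["cy"]]
def cloud(depth,T,i):
    v,u=np.mgrid[:420,:560]
    P=unproj(np.c_[u.ravel(),v.ravel()],depth.ravel(),T,i).reshape(420,560,3)
    P[depth<=0]=np.nan
    return P
def snap(n,tag):
    st=get_state();im,d=read_camera(n);T,i=campose(n,st)
    cv2.imwrite(f"pics/{tag}.png",im);P=cloud(d,T,i)
    np.savez(f"{tag}.npz",im=im,d=d,P=P,T=T);return im,d,P,T,i
E
cat > a.py <<'E'
from h import *
print(get_state())
for n in("scene","top"):
    im,d,P,T,i=snap(n,n+"0");print(n,i)
    for l in["gable_slab","round_slab","square_slab","rail","camera_lens","pedal","pedal_pad","chunk","dop_stick","loupe","jar"]:
        for r in recognise(n,l)[:3]:
            u,v=map(int,np.round(r["point"]));print(l,u,v,round(r["confidence"],2),np.round(P[min(v,419),min(u,559)],3))
E
python3 a.py; python3 -c "
import cv2,numpy as np
cv2.imwrite('pics/s.png',cv2.resize(cv2.imread('pics/scene0.png'),(800,600)))
cv2.imwrite('pics/t.png',cv2.resize(cv2.imread('pics/top0.png'),(800,600)))"
```

```text
{'clock': 0.0, 'joint_pos': array([-1.26357246e+00,  3.13994931e-01,  4.49829879e-02,  1.30356328e+00,
        2.54231823e-05,  1.43120410e+00]), 'qvel': array([ 0.00166757,  0.00148764, -0.00242857, -0.00135572,  0.0011437 ,
        0.00086899]), 'tau': array([ 6.03295721e-04, -4.80630040e+01,  2.98529577e+01,  1.92665379e-02,
       -1.31421598e-04, -4.77779054e-06]), 'tcp_pos': array([ 0.24830749, -0.51807613,  0.23041359]), 'orientation': array([-8.87391141e-04,  9.75147664e-01,  2.21554153e-01, -6.17957081e-05]), 'wrist_force': array([-0.44598928, -0.94760092, -0.84238882]), 'ft_torque': array([-0.0200584 ,  0.01239304,  0.03705361]), 'grip_force': 0.0, 'finger_gap': 0.08544012592449195}
scene {'fovy': 43.06859112563629, 'cx': 273.612625707251, 'cy': 204.70140346401956, 'k1': -0.036180422016648825, 'eye': array([1.24251203, 0.71707141, 1.17092022]), 'orientation': array([-0.14531529,  0.35995388,  0.85626546, -0.34077283])}
gable_slab 270 265 0.8 [0.626 0.107 0.021]
gable_slab 362 263 0.63 [0.446 0.279 0.019]
gable_slab 324 261 0.56 [0.537 0.218 0.057]
round_slab 346 273 0.58 [0
[... 403 characters left out ...]
 408 295 0.78 [0.475 0.439 0.062]
top {'fovy': 47.19064242767644, 'cx': 281.3571680829427, 'cy': 208.02860402120055, 'k1': -0.16074639125740361, 'eye': array([0.34715235, 0.0673042 , 1.52585262]), 'orientation': array([-0.05437736,  0.70626938, -0.70416957,  0.04870199])}
gable_slab 221 248 0.67 [0.441 0.27  0.013]
gable_slab 207 186 0.64 [0.63  0.311 0.065]
gable_slab 277 188 0.47 [0.626 0.093 0.055]
rail 237 223 0.72 [0.52  0.22  0.021]
camera_lens 297 112 0.65 [0.798 0.036 0.268]
pedal_pad 412 224 0.92 [ 0.515 -0.33   0.043]
pedal_pad 222 221 0.37 [0.524 0.265 0.037]
chunk 334 272 0.72 [ 0.367 -0.083  0.041]
dop_stick 258 275 0.49 [0.357 0.152 0.015]
loupe 241 172 0.72 [0.682 0.209 0.032]
```

View pics/s.png

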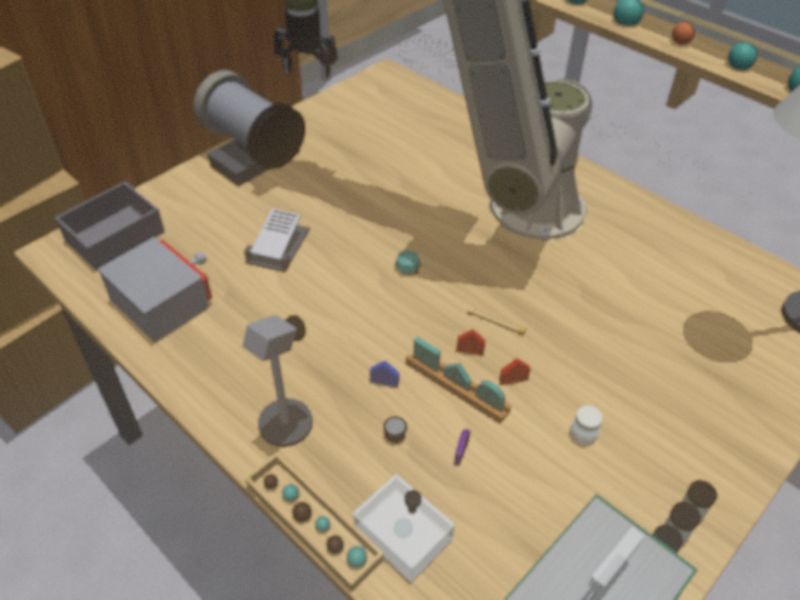

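View pics/t.png

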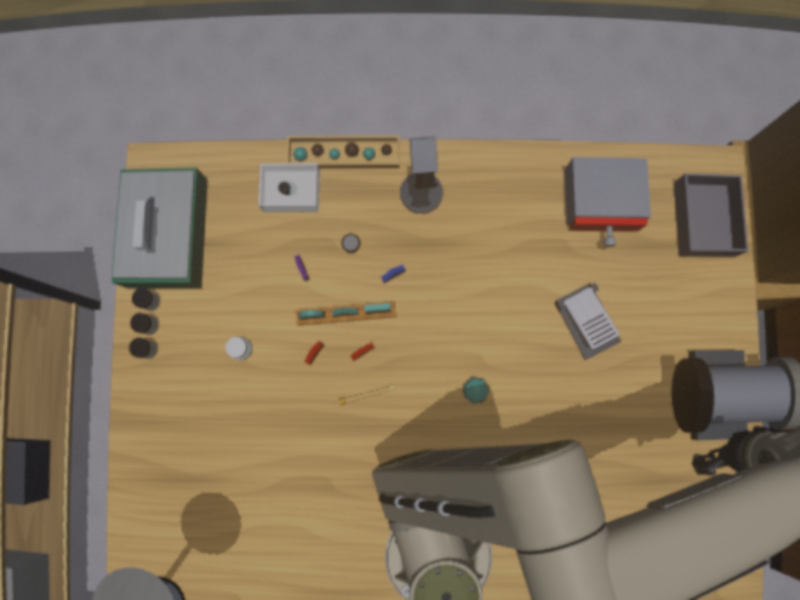

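Scene view: rail with square slab (297,246), gable (320,262) and round (343,273). Pedal is at (196,164), camera head at (190,235), and the red gables are at (330,239) and (360,260), blue at (269,261) and purple at (323,312). Top view: pedal (412,224), with ribs at the end towards the robot; rail (237,223).
Candidates for gable: turquoise (320,262), red ×2, blue, purple. By the description it is the turquoise middle one. I'll measure from the clouds.

```bash
cat > b.py <<'E'
from h import *
for n in("scene0","top0"):
    z=np.load(n+".npz");P=z["P"];im=z["im"];hsv=cv2.cvtColor(im,cv2.COLOR_BGR2HSV)
    X=P.reshape(-1,3);H=hsv.reshape(-1,3)
    def box(a,b,m=None):
        k=np.all((X>a)&(X<b),axis=1)
        if m is not None:k&=m
        return X[k]
    bench=box([.3,-.2,-.03],[.7,.0,.03]);print(n,"bench z",np.median(bench[:,2]))
    p=box([.42,-.42,.024],[.64,-.24,.09]);print("pedal n",len(p))
    c=p.mean(0);u,s,vt=np.linalg.svd(p-c,full_matrices=0);print(c,s/np.sqrt(len(p)),vt)
    for w in range(3):print((p-c)@vt[w]@np.ones(1) if 0 else np.percentile((p-c)@vt[w],[0,2,98,100]))
    m=(H[:,0]>75)&(H[:,0]<100)&(H[:,1]>70)
    s_=box([.45,.08,.024],[.6,.36,.1],m);print("slabs",len(s_))
    if len(s_)>10:
        y=s_[:,1];
        for lo in np.arange(.1,.34,.01):
            q=s_[(y>=lo)&(y<lo+.01)]
            if len(q):print(round(lo,2),len(q),np.round(np.median(q[:,0]),3),np.round(q[:,2].max(),3))
    c=box([.7,-.06,.18],[.95,.14,.4]);print("head",len(c),c.min(0),c.max(0))
    cv2.imwrite(f"pics/{n}c.png",cv2.resize(im[150:310,150:370] if n=="scene0" else im[80:260,180:440],None,fx=3,fy=3,interpolation=cv2.INTER_CUBIC))
E
python3 b.py
```

```text
scene0 bench z 0.0005426446474303681
pedal n 801
[ 0.53068765 -0.33204043  0.04404564] [0.03872504 0.02377872 0.0034029 ] [[ 0.87353351  0.44438119 -0.19865688]
 [ 0.45270439 -0.891652   -0.00393104]
 [ 0.17887969  0.08649894  0.98006122]]
[-0.0735348  -0.06722945  0.05784003  0.06364734]
[-0.05176667 -0.0438124   0.04427083  0.05247851]
[-0.01220268 -0.00730189  0.006806    0.0121357 ]
slabs 81
0.11 4 0.548 0.073
0.12 7 0.545 0.074
0.13 8 0.544 0.073
0.14 7 0.544 0.075
0.15 6 0.543 0.07
0.2 4 0.534 0.069
0.21 8 0.537 0.069
0.22 7 0.537 0.056
0.26 3 0.531 0.069
0.27 8 0.533 0.073
0.28 11 0.53 0.073
0.29 7 0.528 0.068
0.3 1 0.532 0.065
head 1062 [0.75191768 0.00975543 0.18046902] [0.85975343 0.06642106 0.28267337]
top0 bench z 0.00027124198824624024
pedal n 905
[ 0.5230547  -0.33364407  0.04537229] [0.037147   0.02235967 0.0033699 ] [[-0.88856237 -0.41329233  0.19911398]
 [ 0.42350132 -0.90584368  0.0096884 ]
 [-0.17636199 -0.09293378 -0.97992845]]
[-0.06612983 -0.0599394   0.06203335  0.06484155]
[-0.05011413 -0.04162662  0.03832142  0.04709084]
[-0.01282022 -0.0063457   0.00745658  0.0120878 ]
slabs 105
0.1 1 0.543 0.069
0.11 9 0.542 0.074
0.12 12 0.539 0.075
0.13 9 0.54 0.074
0.14 9 0.539 0.073
0.15 8 0.536 0.074
0.18 5 0.535 0.057
0.19 5 0.534 0.07
0.2 3 0.534 0.068
0.21 6 0.533 0.065
0.22 4 0.531 0.054
0.25 1 0.528 0.059
0.26 8 0.528 0.069
0.27 12 0.527 0.077
0.28 7 0.527 0.075
0.29 6 0.525 0.071
head 610 [0.75208951 0.01053523 0.22231529] [0.85336495 0.06328664 0.28441231]
```

View pics/scene0c.png

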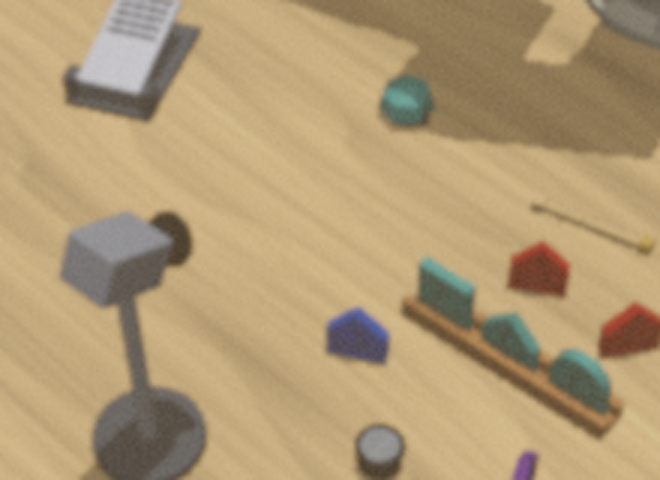

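The crop confirms it: the middle slab in the rail is turquoise with a pointed top. Blue and red are separate slabs on the bench. Next is a look at the pedal with the wrist camera.

```bash
cat >> h.py <<'E'
def rows(pt,Rt,n,grip=1,st=None,p0=None,R0=None):
    if p0 is None:
        st=st or get_state();p0=np.array(st["tcp_pos"]);R0=q2R(st["orientation"])
    rv=R.from_matrix(R0.T@Rt).as_rotvec()
    p=p0.copy();Rc=R0.copy();out=[]
    for k in range(1,n+1):
        q=p0+(np.array(pt)-p0)*k/n
        s=np.round(Rc.T@(q-p)*1000,1);r=np.round(rv/n,4)
        p=p+Rc@s/1000;Rc=Rc@R.from_rotvec(r).as_matrix()
        out+=[grip,*s,*r]
    print("rows",n,"step",round(np.linalg.norm(np.array(pt)-p0)/n*1000,1),"rot/row",round(np.linalg.norm(rv)/n,3));print([float(x) for x in out])
    return p,Rc
def Rt(z,y):
    z=np.array(z,float);z/=np.linalg.norm(z);y=np.array(y,float);y-=z*(y@z);y/=np.linalg.norm(y)
    return np.c_[np.cross(y,z),y,z]
E
python3 - <<'E'
from h import *
st=get_state();Rc=q2R(st["orientation"]);print(Rc.round(3));print(camera_info("wrist"))
T,i=campose("wrist",st);print(T.round(3))
# options for tool y along/against hinge direction
h=np.array([.88,.43,0])
for y in(h,-h,[-h[1],h[0],0],[h[1],-h[0],0]):
    Rg=Rt([0,0,-1],y);print(np.round(R.from_matrix(Rc.T@Rg).as_rotvec(),3))
rows([.43,-.40,.25],Rc,4,-1)
E
```

```text
[[ 0.902  0.432  0.   ]
 [ 0.432 -0.902 -0.   ]
 [-0.     0.    -1.   ]]
{'fovy': 70.28271802121832, 'cx': 272.20140300698426, 'cy': 210.54902772281707, 'k1': -0.0030080759340405366, 'tool_from_camera': array([[-1.36707464e-04, -9.51129938e-01, -3.08790903e-01,
         7.95089529e-02],
       [ 9.99999822e-01, -3.09180667e-04,  5.09611999e-04,
         9.90616656e-04],
       [-5.80179406e-04, -3.08790778e-01,  9.51129812e-01,
        -1.42580219e-01],
       [ 0.00000000e+00,  0.00000000e+00,  0.00000000e+00,
         1.00000000e+00]])}
[[ 0.432 -0.858 -0.278  0.321]
 [-0.902 -0.411 -0.134 -0.485]
 [ 0.001  0.309 -0.951  0.374]
 [ 0.     0.     0.     1.   ]]
[ 0.     0.    -1.579]
[ 0.    -0.     1.563]
[ 0.    -0.     3.134]
[ 0.     0.    -0.008]
rows 4 step 54.4 rot/row 0.0
[-1.0, 53.7, -7.1, -4.7, 0.0, 0.0, 0.0, -1.0, 53.8, -7.1, -4.6, 0.0, 0.0, 0.0, -1.0, 53.7, -7.2, -4.7, 0.0, 0.0, 0.0, -1.0, 53.8, -7.1, -4.7, 0.0, 0.0, 0.0]
```

>>> arm_command(moves=[-1,54,-7,-5,0,0,0,-1,54,-7,-5,0,0,0,-1,54,-7,-5,0,0,0,-1,54,-7,-5,0,0,0,-1,0,0,0,0,0,0,-1,0,0,0,0,0,0])

```text
clock: 1.95
tcp_pos: [0.4311, -0.3999, 0.2512]
orientation: [0.0, 0.975, 0.222, -0.0]
wrist_force: [0.1, 0.2, 0.0]
finger_gap: -0.0001
grip_force: 0.0
```

```bash
cat > c.py <<'E'
from h import *
st=get_state();print(st["tcp_pos"],st["clock"],np.abs(st["qvel"]).max())
im,d,P,T,i=snap("wrist","w1")
for l in("pedal_pad","pedal"):
    for r in recognise("wrist",l)[:2]:
        u,v=map(int,np.round(r["point"]));print(l,u,v,round(r["confidence"],2),P[v,u])
X=P.reshape(-1,3)
p=X[np.all((X>[.42,-.45,.024])&(X<[.64,-.24,.09]),axis=1)]
g=cv2.cvtColor(im,cv2.COLOR_BGR2GRAY).reshape(-1)
k=np.all((X>[.42,-.45,.024])&(X<[.64,-.24,.09]),axis=1)
# plane fit by ransac
rng=np.random.default_rng(0);best=0
for _ in range(300):
    a=p[rng.choice(len(p),3,0)];n=np.cross(a[1]-a[0],a[2]-a[0]);nn=np.linalg.norm(n)
    if nn<1e-8: continue
    n/=nn;m=np.abs((p-a[0])@n)<.0025
    if m.sum()>best:best=m.sum();M=m
q=p[M];c=q.mean(0);n=np.linalg.svd(q-c,full_matrices=0)[2][2];n*=np.sign(n[2]);print("plane",len(p),best,c,n,"slope",np.arccos(n[2]))
r=cv2.minAreaRect((q[:,:2]*1000).astype(np.float32));print(r);print(cv2.boxPoints(r))
b=cv2.boxPoints(r)/1000
Z=c[2]-((b-c[:2])@n[:2])/n[2];print(Z);print("n",len(X[k]))
E
python3 c.py
```

```text
[ 0.43111389 -0.3999322   0.25116977] 1.95 0.03025801714722355
pedal_pad 257 82 0.62 [ 0.52547957 -0.3377641   0.04497549]
pedal 256 82 0.84 [ 0.52501264 -0.33679208  0.04498026]
plane 8396 8134 [ 0.52682937 -0.33332223  0.04473102] [0.17765876 0.08931949 0.9800303 ] slope 0.20018250888721328
((524.9544067382812, -333.79083251953125), (127.13738250732422, 97.46774291992188), 26.98967933654785)
[[ 446.1922  -319.21402]
 [ 490.42596 -406.06638]
 [ 603.7166  -348.36765]
 [ 559.48285 -261.5153 ]]
[0.05806301 0.05796005 0.03216422 0.03226718]
n 8396
```

View pics/w1.png

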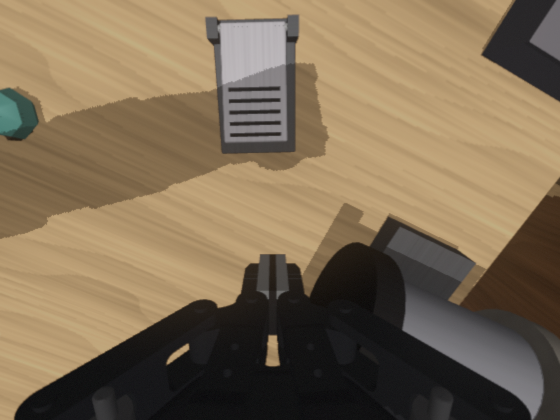

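The pedal's hinge is at row 20. The plate's free end is at about (256,143) and the ribs are at rows 88–135.

```bash
python3 - <<'E'
from h import *
z=np.load("w1.npz");P=z["P"]
for u,v in[(222,22),(288,22),(225,140),(286,140),(255,140),(255,22),(255,110),(255,111+5)]:print(u,v,P[v,u].round(4))
h=np.array([.9,.43,0]);h=-np.array([.1777,.0893,0]);h=-h/np.linalg.norm(h);print(h)
f=(P[140,225]+P[140,286])/2;b=(P[22,222]+P[22,288])/2;a=(b-f);print(np.linalg.norm(a),a/np.linalg.norm(a))
pad=f+a/np.linalg.norm(a)*.025;print("pad",pad)
Rc=q2R(get_state()["orientation"])
rows([pad[0],pad[1],.072],Rc,4,-1)
E
```

```text
222 22 [ 0.5674 -0.2731  0.0089]
288 22 [ 0.5926 -0.342   0.0366]
225 140 [ 0.4559 -0.3317  0.0573]
286 140 [ 0.4849 -0.3923  0.0568]
255 140 [ 0.4703 -0.3615  0.0579]
255 22 [ 0.5784 -0.3104  0.0331]
255 110 [ 0.4986 -0.3482  0.0529]
255 116 [ 0.493  -0.3508  0.0528]
[0.89352027 0.44902285 0.        ]
0.12707237812405198 [ 0.86255345  0.42804431 -0.26977696]
pad [ 0.49198031 -0.35127922  0.05028158]
rows 4 step 49.0 rot/row 0.0
[-1.0, 19.3, -4.5, 44.8, 0.0, 0.0, 0.0, -1.0, 19.3, -4.5, 44.8, 0.0, 0.0, 0.0, -1.0, 19.4, -4.5, 44.7, 0.0, 0.0, 0.0, -1.0, 19.3, -4.5, 44.8, 0.0, 0.0, 0.0]
```

>>> arm_command(moves=[-1,19,-4.5,45,0,0,0,-1,19,-4.5,45,0,0,0,-1,19,-4.5,45,0,0,0,-1,19,-4.5,44,0,0,0,-1,0,0,0,0,0,0,-1,0,0,20,0,0,0,-1,0,0,10,0,0,0,-1,0,0,5,0,0,0])

```text
clock: 3.1
tcp_pos: [0.4916, -0.3532, 0.039]
orientation: [0.002, 0.975, 0.221, 0.0]
wrist_force: [-2.1, -2.2, 6.9]
finger_gap: 0.0
grip_force: 3.0
```

>>> arm_command(moves=[-1,0,0,3,0,0,0,-1,0,0,0,0,0,0])

```text
clock: 3.35
tcp_pos: [0.4915, -0.3532, 0.0363]
orientation: [0.002, 0.975, 0.221, -0.0]
wrist_force: [-3.3, -1.8, 7.0]
finger_gap: 0.0002
grip_force: 3.3
```

>>> arm_command(moves=[-1,0,0,3,0,0,0,-1,0,0,0,0,0,0])

```text
clock: 3.6
tcp_pos: [0.4916, -0.3532, 0.034]
orientation: [0.002, 0.975, 0.221, -0.0]
wrist_force: [-4.1, -1.8, 8.2]
finger_gap: -0.0003
grip_force: 4.3
```

>>> arm_command(moves=[-1,0,0,3,0,0,0,-1,0,0,0,0,0,0,-1,0,0,0,0,0,0])

```text
clock: 3.98
tcp_pos: [0.4917, -0.3533, 0.0335]
orientation: [0.003, 0.975, 0.221, 0.0]
wrist_force: [-10.2, 1.9, 23.9]
finger_gap: -0.0002
grip_force: 12.3
```

The force jumped to 24 N at 0.0335 m, so the pedal is at its stop. Now I release it and go up.

>>> arm_command(moves=[-1,0,0,-5,0,0,0,-1,0,0,-15,0,0,0,-1,0,0,-30,0,0,0,-1,0,0,-60,0,0,0,-1,0,0,-60,0,0,0,-1,0,0,-60,0,0,0,-1,0,0,0,0,0,0])

```text
clock: 4.85
tcp_pos: [0.4937, -0.3525, 0.2652]
orientation: [0.004, 0.975, 0.222, 0.003]
wrist_force: [0.2, -0.1, 0.4]
finger_gap: -0.0002
grip_force: 0.0
```

```bash
python3 - <<'E'
from h import *
st=get_state();print(st["tcp_pos"],st["joint_pos"],st["wrist_force"])
im,d,P,T,i=snap("wrist","w2")
X=P.reshape(-1,3);p=X[np.all((X>[.46,-.40,.024])&(X<[.58,-.29,.09]),axis=1)]
c=p.mean(0);n=np.linalg.svd(p-c,full_matrices=0)[2][2];print("pedal slope",np.arccos(abs(n[2])),c)
n=np.array([.9957,.0927,0])
p,Rc=rows([.53,.11,.26],Rt([0,0,-1],n),10,1)
E
```

```text
[ 0.49373693 -0.35250194  0.26522862] [-7.52598387e-01  3.61758142e-01  1.97190969e-01  1.39544521e+00
  6.37074012e-04  1.94220725e+00] [ 0.21598852 -0.05010301  0.38959334]
pedal slope 0.20360389629461043 [ 0.52226535 -0.33609804  0.04576091]
rows 10 step 46.3 rot/row 0.122
[1.0, 23.3, -40.0, 0.0, 0.0006, 0.0001, -0.1217, 1.0, 28.0, -36.9, 0.1, 0.0006, 0.0001, -0.1217, 1.0, 32.3, -33.3, 0.1, 0.0006, 0.0001, -0.1217, 1.0, 36.0, -29.1, 0.1, 0.0006, 0.0001, -0.1217, 1.0, 39.3, -24.5, 0.1, 0.0006, 0.0001, -0.1217, 1.0, 42.0, -19.5, 0.2, 0.0006, 0.0001, -0.1217, 1.0, 44.1, -14.3, 0.1, 0.0006, 0.0001, -0.1217, 1.0, 45.5, -8.8, 0.2, 0.0006, 0.0001, -0.1217, 1.0, 46.2, -3.3, 0.2, 0.0006, 0.0001, -0.1217, 1.0, 46.2, 2.4, 0.2, 0.0006, 0.0001, -0.1217]
```

The pedal is back up (slope 0.20). Moving to the rail.

>>> arm_command(moves=[1,23,-40,0,0,0,-0.122,1,28,-37,0,0,0,-0.122,1,32,-33,0,0,0,-0.122,1,36,-29,0,0,0,-0.122,1,39,-24.5,0,0,0,-0.122,1,42,-19.5,0,0,0,-0.122,1,44,-14,0,0,0,-0.122,1,45.5,-9,0,0,0,-0.122])

```text
clock: 5.9
tcp_pos: [0.5196, 0.0192, 0.2567]
orientation: [-0.001, 0.756, 0.654, -0.001]
wrist_force: [0.8, 0.1, 0.3]
finger_gap: 0.0857
grip_force: 0.0
```

>>> arm_command(moves=[1,46,-3,0,0,0,-0.122,1,46,2.5,0,0,0,-0.122,1,0,0,0,0,0,0,1,0,0,0,0,0,0])

```text
clock: 6.4
tcp_pos: [0.5275, 0.1092, 0.2571]
orientation: [-0.001, 0.672, 0.74, -0.001]
wrist_force: [0.0, -0.1, -1.1]
finger_gap: 0.0854
grip_force: 0.0
```

```bash
cat > d.py <<'E'
from h import *
import sys
tag=sys.argv[1]
st=get_state();print(st["tcp_pos"],st["clock"],np.abs(st["qvel"]).max())
im,d,P,T,i=snap("wrist",tag)
for l in("gable_slab","round_slab","square_slab","rail"):
    for r in recognise("wrist",l)[:3]:
        u,v=map(int,np.round(r["point"]));print(l,u,v,round(r["confidence"],2),P[v,u].round(3))
X=P.reshape(-1,3);H=cv2.cvtColor(im,cv2.COLOR_BGR2HSV).reshape(-1,3)
m=(H[:,0]>75)&(H[:,0]<100)&(H[:,1]>60)
s=X[m&np.all((X>[.48,.08,.026])&(X<[.6,.36,.09]),axis=1)]
for lo in np.arange(.09,.32,.008):
    q=s[(s[:,1]>=lo)&(s[:,1]<lo+.008)]
    if len(q)>3:print(round(lo+.004,3),len(q),np.percentile(q[:,0],[1,50,99]).round(4),np.percentile(q[:,2],99).round(4))
E
python3 d.py w3
```

```text
[0.52748417 0.10923627 0.2571097 ] 6.4 0.025710569809255752
gable_slab 212 23 0.97 [0.451 0.268 0.054]
gable_slab 286 97 0.9 [0.533 0.205 0.069]
gable_slab 212 124 0.82 [0.455 0.17  0.058]
round_slab 286 27 0.98 [0.526 0.268 0.069]
rail 278 90 0.97 [0.524 0.214 0.022]
0.11 68 [0.5385 0.5439 0.5492] 0.0712
0.118 70 [0.5377 0.5431 0.5484] 0.0715
0.126 71 [0.5368 0.542  0.5474] 0.0718
0.134 71 [0.536  0.541  0.5465] 0.0714
0.142 72 [0.5352 0.5404 0.5456] 0.0713
0.15 83 [0.5345 0.54   0.5457] 0.0719
0.158 80 [0.534  0.5392 0.5449] 0.0712
0.182 66 [0.5316 0.5367 0.5428] 0.0513
0.19 80 [0.5313 0.5369 0.5423] 0.0583
0.198 83 [0.5303 0.5356 0.5412] 0.0667
0.206 89 [0.5294 0.5348 0.5405] 0.0706
0.214 84 [0.5288 0.5345 0.5397] 0.0668
0.222 80 [0.5283 0.5337 0.5393] 0.0585
0.23 68 [0.5279 0.5334 0.5389] 0.051
0.254 113 [0.525  0.5306 0.536 ] 0.0597
0.262 129 [0.5243 0.5297 0.5356] 0.0669
0.27 127 [0.5235 0.5288 0.535 ] 0.07
0.278 126 [0.5225 0.5286 0.5345] 0.0712
0.286 116 [0.5221 0.5277 0.5339] 0.0711
0.294 29 [0.5217 0.5282 0.5329] 0.0693
```

View pics/w3.png

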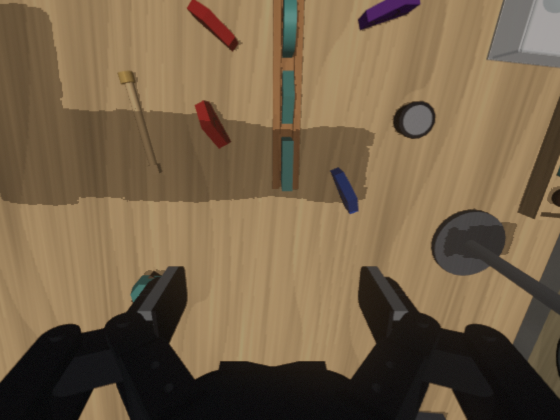

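Wrist view: rail with gable at (287,97), round at (289,27) and square at (287,165). Red is at (212,124), blue at (345,190), and the camera foot at (468,242). Next I tilt the wrist to look at the lens from the front.

```bash
python3 - <<'E'
from h import *
rows([.53,.06,.31],Rt([np.sin(.85),0,-np.cos(.85)],[1,0,.5]),6,1)
E
```

```text
rows 6 step 11.8 rot/row 0.143
[1.0, -8.0, -0.5, -8.6, -0.1416, -0.0066, 0.0147, 1.0, -8.2, 0.9, -8.6, -0.1416, -0.0066, 0.0147, 1.0, -8.1, 2.2, -8.3, -0.1416, -0.0066, 0.0147, 1.0, -8.1, 3.4, -7.8, -0.1416, -0.0066, 0.0147, 1.0, -8.2, 4.6, -7.2, -0.1416, -0.0066, 0.0147, 1.0, -8.1, 5.8, -6.4, -0.1416, -0.0066, 0.0147]
```

>>> arm_command(moves=[1,-8,-0.5,-8.5,-0.1416,-0.0066,0.0147,1,-8,1,-8.5,-0.1416,-0.0066,0.0147,1,-8,2,-8.5,-0.1416,-0.0066,0.0147,1,-8,3.5,-8,-0.1416,-0.0066,0.0147,1,-8,4.5,-7,-0.1416,-0.0066,0.0147,1,-8,6,-6.5,-0.1416,-0.0066,0.0147,1,0,0,0,0,0,0,1,0,0,0,0,0,0])

```text
clock: 7.65
tcp_pos: [0.531, 0.0613, 0.3119]
orientation: [0.292, 0.644, 0.645, 0.292]
wrist_force: [0.6, -0.4, -0.1]
finger_gap: 0.0857
grip_force: 0.0
```

```bash
python3 - <<'E'
from h import *
st=get_state();print(st["tcp_pos"],st["clock"])
im,d,P,T,i=snap("wrist","w4");print(T.round(3))
for r in recognise("wrist","camera_lens")[:3]:
    u,v=map(int,np.round(r["point"]));print(u,v,round(r["confidence"],2),P[v,u].round(3))
E
```

```text
[0.53097202 0.061288   0.3119317 ] 7.65
[[ 0.659 -0.231  0.716  0.424]
 [ 0.001 -0.951 -0.308  0.14 ]
 [ 0.752  0.204 -0.627  0.406]
 [ 0.     0.     0.     1.   ]]
370 194 0.94 [0.787 0.042 0.256]
```

View pics/w4.png

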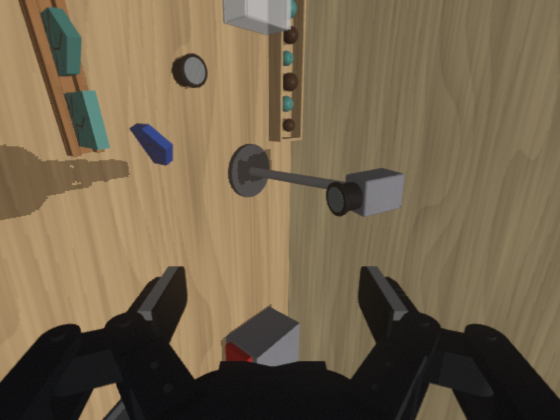

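The lens front is at about (338,197) and the head at (378,192). I'll fit the planes and the rim.

```bash
cat > lens.py <<'E'
from h import *
import sys
z=np.load(sys.argv[1]+".npz");P=z["P"];im=z["im"];T=z["T"]
g=cv2.cvtColor(im,cv2.COLOR_BGR2GRAY)
k=np.all((P>[.72,-.03,.205])&(P<[.9,.12,.34]),axis=2)
dx=np.abs(np.diff(P,axis=0,append=np.nan)).max(2);dd=(np.linalg.norm(np.roll(P,-1,0)-P,axis=2)<.006)&(np.linalg.norm(np.roll(P,-1,1)-P,axis=2)<.006)
head=P[k&dd&(g>90)];print("head",len(head),head.min(0),head.max(0))
rng=np.random.default_rng(1);rem=head
for j in range(3):
    best=0
    for _ in range(400):
        a=rem[rng.choice(len(rem),3,0)];n=np.cross(a[1]-a[0],a[2]-a[0]);nn=np.linalg.norm(n)
        if nn<1e-7: continue
        n/=nn;m=np.abs((rem-a[0])@n)<.0015
        if m.sum()>best:best=m.sum();M=m
    q=rem[M];c=q.mean(0);n=np.linalg.svd(q-c,full_matrices=0)[2][2];n*=np.sign(n@(T[:3,3]-c))
    print("plane",best,"c",c.round(4),"n",n.round(4));rem=rem[~M]
    if len(rem)<40:break
dark=k&(g<80)
D=P[dark];print("dark",len(D),np.argwhere(dark)[:,::-1].min(0),np.argwhere(dark)[:,::-1].max(0),D.min(0),D.max(0))
E
python3 lens.py w4
```

```text
head 1228 [0.77830311 0.01274067 0.25148468] [0.83796883 0.06405145 0.2792044 ]
plane 1209 c [0.8069 0.0393 0.2654] n [-0.424  -0.0311  0.9052]
dark 1578 [328 168] [400 216] [0.75151315 0.01122651 0.20504482] [0.84856059 0.06611908 0.27440215]
```

>>> arm_command(moves=[1,0,33,37,0,0,0,1,0,33,37,0,0,0,1,0,0,0,0,0,0,1,0,0,0,0,0,0])

```text
clock: 8.25
tcp_pos: [0.63, 0.0622, 0.3104]
orientation: [0.29, 0.644, 0.645, 0.291]
wrist_force: [0.2, 0.4, -0.4]
finger_gap: 0.0851
grip_force: 0.0
```

```bash
python3 - <<'E'
from h import *
im,d,P,T,i=snap("wrist","w5")
for r in recognise("wrist","camera_lens")[:1]: print(r)
q=proj([[.755,.04,.24]],T,i)[0].astype(int);print(q)
x0,y0=max(q[0]-50,0),max(q[1]-60,0)
cv2.imwrite("pics/w5c.png",cv2.resize(im[y0:y0+120,x0:x0+160],None,fx=5,fy=5,interpolation=cv2.INTER_CUBIC));print(x0,y0)
E
python3 lens.py w5
```

```text
{'point': [331.6, 211.8], 'confidence': 0.93}
[301 219]
251 159
head 1926 [0.7788953  0.01325504 0.22308576] [0.83849969 0.0641688  0.2795381 ]
plane 1902 c [0.8071 0.0394 0.2654] n [-0.4244 -0.0339  0.9048]
dark 2231 [283 180] [371 239] [0.75152506 0.01117441 0.20535243] [0.84826952 0.066157   0.27572504]
```

View pics/w5c.png

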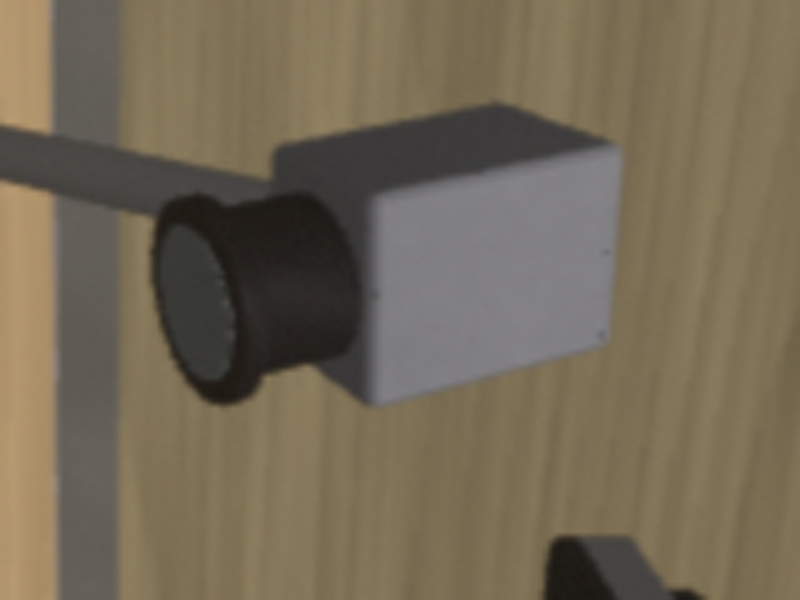

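The top face's corners show at crop (372,193), (375,405), (607,342), (620,145), and the lens glass is at (198,302). I'll derive the frame.

```bash
python3 - <<'E'
from h import *
z=np.load("w5.npz");P=z["P"];im=z["im"];T=z["T"];i=camera_info("wrist")
n=np.array([-.4243,-.033,.905]);n/=np.linalg.norm(n);c=np.array([.8070,.0394,.2654])
def rp(uv):
    a=unproj(uv,np.ones(len(uv)),T,i);d=a-T[:3,3];s=((c-T[:3,3])@n)/(d@n);return T[:3,3]+d*s[:,None]
px=np.array([(372,193),(375,405),(607,342),(620,145)])/5+[251,159]
C=rp(px);print(C.round(4))
for a,b in((0,1),(1,2),(2,3),(3,0)):
    e=C[b]-C[a];print(a,b,np.linalg.norm(e).round(4),"yaw",(np.arctan2(e[1],e[0])).round(4))
# plane points rectangle
g=cv2.cvtColor(im,cv2.COLOR_BGR2GRAY)
for psi in(.0,.05,.0786):
    t=np.arctan2(np.hypot(n[0],n[1]),n[2]);x=np.array([np.cos(t)*np.cos(psi),np.cos(t)*np.sin(psi),np.sin(t)]);y=np.array([-np.sin(psi),np.cos(psi),0]);zz=np.cross(x,y)
    k=np.all((P>[.72,-.03,.2])&(P<[.9,.12,.34]),axis=2)
    L=(P-c)@np.c_[x,y,zz]
    top=L[k&(np.abs(L[...,2])<.002)];print("psi",psi,"top ext x",np.percentile(top[:,0],[.5,99.5]),"y",np.percentile(top[:,1],[.5,99.5]),len(top))
    q=L[k&(g<90)&(L[...,0]<-.045)];print("front n",len(q),np.percentile(q,[0,1,3,10,50],axis=0).round(4).tolist(),np.percentile(q,[90,97,100],axis=0).round(4).tolist())
    h,e=np.histogram(q[:,0],bins=np.arange(-.085,-.044,.002));print(h,e[0])
    top2=top[:,:2];r=cv2.minAreaRect((top2*1000).astype(np.float32));print(r)
E
```

```text
[[0.7779 0.0601 0.2525]
 [0.7831 0.0119 0.2532]
 [0.8395 0.017  0.2798]
 [0.8351 0.0641 0.2795]]
0 1 0.0484 yaw -1.4631
1 2 0.0625 yaw 0.0891
2 3 0.0473 yaw 1.6621
3 0 0.0634 yaw -3.0714
psi 0.0 top ext x [-0.06028549  0.03398038] y [-0.02614599  0.02456245] 2194
front n 988 [[-0.0624, -0.0282, -0.0436], [-0.0621, -0.0259, -0.0408], [-0.0619, -0.0235, -0.0377], [-0.0614, -0.0181, -0.0313], [-0.0597, -0.0011, -0.0114]] [[-0.0485, 0.0127, -0.0016], [-0.0462, 0.0154, 0.0004], [-0.045, 0.0172, 0.0015]]
[  0   0   0   0   0   0   0   0   0   0   0 199 369 127  59  14  47  56
  61  56] -0.085
((-12.925712585449219, -2.0635204315185547), (95.63066101074219, 49.422218322753906), 4.4691386222839355)
psi 0.05 top ext x [-0.06046287  0.03390418] y [-0.02567031  0.02330877] 2195
front n 987 [[-0.0619, -0.026, -0.0435], [-0.0616, -0.0236, -0.0407], [-0.0614, -0.0213, -0.0378], [-0.0611, -0.0159, -0.0314], [-0.0601, 0.0009, -0.0114]] [[-0.0484, 0.0148, -0.0014], [-0.046, 0.0178, 0.0004], [-0.0451, 0.0195, 0.0015]]
[  0   0   0   0   0   0   0   0   0   0   0 155 458  80  66   5  49  54
  65  55] -0.085
((-12.731452941894531, -1.687082290649414), (96.22740173339844, 49.844905853271484), 1.638998031616211)
psi 0.0786 top ext x [-0.06054004  0.03389614] y [-0.02556817  0.0227966 ] 2185
front n 984 [[-0.0618, -0.0248, -0.0435], [-0.0614, -0.0223, -0.0407], [-0.0613, -0.02, -0.0379], [-0.061, -0.0146, -0.0316], [-0.0603, 0.0022, -0.0113]] [[-0.0484, 0.016, -0.0013], [-0.0459, 0.0191, 0.0004], [-0.045, 0.0208, 0.0016]]
[  0   0   0   0   0   0   0   0   0   0   0 122 486  78  72   5  46  58
  63  54] -0.085
((-12.770435333251953, -1.375570297241211), (96.23040008544922, 49.845611572265625), 0.14714904129505157)
```

```bash
cat > frame.py <<'E'
from h import *
def lensframe():
    psi,t=.08,.4400
    x=np.array([np.cos(t)*np.cos(psi),np.cos(t)*np.sin(psi),np.sin(t)]);y=np.array([-np.sin(psi),np.cos(psi),0]);return np.c_[x,y,np.cross(x,y)]
F=lensframe();c=np.array([.8070,.0394,.2654])
lens=c+F@[-.061,-.0018,-.0214];focus=lens-.1*F[:,0]
E
python3 - <<'E'
from frame import *
print("lens",lens,"focus",focus)
for w in("w4","w5"):
    z=np.load(w+".npz");P=z["P"];T=z["T"];g=cv2.cvtColor(z["im"],cv2.COLOR_BGR2GRAY)
    L=(P-lens)@F;k=(np.abs(L[...,0])<.004)&(np.hypot(L[...,1],L[...,2])<.026)&(g<95)
    q=P[k];m=q.mean(0)
    for _ in range(3):
        n=np.linalg.svd(q-m,full_matrices=0)[2][2];n*=np.sign(n[0]);r=np.abs((q-m)@n);q=q[r<.0015];m=q.mean(0)
    print(w,len(q),"n",n.round(3),"yaw",np.arctan2(n[1],n[0]).round(3),"tilt",np.arcsin(n[2]).round(3))
    l=(q-lens)@F;(cy,cz),rr=cv2.minEnclosingCircle((l[:,1:]*1000).astype(np.float32));print("local circ",cy,cz,rr,"x",np.median(l[:,0]))
# approach to gable
st=get_state()
yn=np.array([1,.085,0])
rows([.535,.15,.25],Rt([0,0,-1],yn),7,0)
E
```

```text
lens [0.76121646 0.03392371 0.22005601] focus [0.67103066 0.02669341 0.17746206]
w4 554 n [0.906 0.075 0.416] yaw 0.083 tilt 0.429
local circ -0.20466192066669464 -0.2727994918823242 23.334909439086914 x 0.0004160910148768139
w5 612 n [0.907 0.074 0.414] yaw 0.081 tilt 0.427
local circ 0.5810879468917847 0.13955529034137726 23.472745895385742 x 0.00028196323814056736
rows 7 step 20.3 rot/row 0.122
[0.0, 12.6, -15.4, -4.3, 0.1213, 0.005, -0.0111, 0.0, 12.7, -15.7, -2.4, 0.1213, 0.005, -0.0111, 0.0, 13.0, -15.6, -0.4, 0.1213, 0.005, -0.0111, 0.0, 13.1, -15.5, 1.6, 0.1213, 0.005, -0.0111, 0.0, 13.3, -15.0, 3.5, 0.1213, 0.005, -0.0111, 0.0, 13.4, -14.3, 5.3, 0.1213, 0.005, -0.0111, 0.0, 13.5, -13.5, 7.1, 0.1213, 0.005, -0.0111]
```

>>> arm_command(moves=[0,12.5,-15.5,-4,0.1213,0.005,-0.011,0,12.5,-15.5,-2.5,0.1213,0.005,-0.011,0,13,-15.5,-0.5,0.1213,0.005,-0.011,0,13,-15.5,1.5,0.1213,0.005,-0.011,0,13.5,-15,3.5,0.1213,0.005,-0.011,0,13.5,-14.5,5.5,0.1213,0.005,-0.011,0,13.5,-13.5,7,0.1213,0.005,-0.011,0,0,0,0,0,0,0])

```text
clock: 9.35
tcp_pos: [0.5356, 0.1502, 0.2491]
orientation: [-0.0, 0.676, 0.737, -0.0]
wrist_force: [0.1, -0.4, -0.6]
finger_gap: 0.0427
grip_force: 0.0
```

```bash
sed -i 's/psi,t=.08,.4400/psi,t=.081,.436/' frame.py; python3 d.py w6 | grep -v " red"; python3 - <<'E'
from frame import *
st=get_state();print(st["finger_gap"],q2R(st["orientation"]).round(3))
z=np.load("w6.npz");P=z["P"];H=cv2.cvtColor(z["im"],cv2.COLOR_BGR2HSV)
m=(H[...,0]>75)&(H[...,0]<100)&(H[...,1]>60)&np.all((P>[.5,.172,.05])&(P<[.57,.24,.09]),axis=2)
q=P[m];a=np.polyfit(q[:,1],q[:,0],1);print("slope",a[0],"x at .206",np.polyval(a,.206),"y ext",np.percentile(q[:,1],[.5,99.5]))
E
```

```text
[0.53557713 0.15021138 0.24906661] 9.35 0.06264165821251887
gable_slab 373 48 0.87 [0.627 0.301 0.049]
gable_slab 275 131 0.82 [0.534 0.211 0.065]
gable_slab 338 217 0.77 [0.62  0.115 0.048]
round_slab 273 61 0.55 [0.526 0.277 0.069]
square_slab 277 196 0.61 [0.542 0.142 0.071]
rail 270 118 0.58 [0.527 0.223 0.007]
0.11 53 [0.5392 0.5439 0.5487] 0.071
0.118 56 [0.5395 0.5437 0.548 ] 0.0717
0.126 56 [0.5377 0.5425 0.5473] 0.0717
0.134 62 [0.537  0.5418 0.5465] 0.0713
0.142 64 [0.5363 0.5411 0.5467] 0.0712
0.15 63 [0.5356 0.5402 0.5451] 0.0712
0.158 90 [0.5351 0.5398 0.5443] 0.0711
0.182 41 [0.5329 0.5374 0.5417] 0.0499
0.19 61 [0.5322 0.5369 0.5418] 0.0586
0.198 60 [0.5315 0.5359 0.5409] 0.0665
0.206 82 [0.5298 0.5353 0.5407] 0.0708
0.214 88 [0.5291 0.5347 0.5402] 0.0662
0.222 83 [0.5284 0.534  0.5395] 0.0583
0.23 69 [0.5278 0.5335 0.5391] 0.0508
0.254 65 [0.5257 0.5308 0.5355] 0.0605
0.262 101 [0.5251 0.5302 0.5357] 0.0672
0.27 103 [0.5244 0.5296 0.5349] 0.0704
0.278 108 [0.5229 0.5286 0.5341] 0.0712
0.286 96 [0.5222 0.5281 0.5333] 0.0711
0.294 94 [0.5215 0.5273 0.5326] 0.0687
0.302 56 [0.5212 0.5268 0.532 ] 0.0631
0.042380421440597504 [[-0.084  0.996  0.004]
 [ 0.996  0.084  0.001]
 [ 0.     0.004 -1.   ]]
slope -0.08374075355303881 x at .206 0.5353481571121314 y ext [0.1861102  0.22656178]
```

>>> arm_command(moves=[0,27.5,2,20,0,0,0,0,28,2.2,20,0,0,0,0,0,0,55,0,0,0,0,0,0,50,0,0,0,0,0,0,20,0,0,0,0,0,0,0,0,0,0])

```text
clock: 10.35
tcp_pos: [0.5335, 0.2048, 0.0842]
orientation: [-0.0, 0.677, 0.736, -0.0]
wrist_force: [-0.6, 0.2, 0.7]
finger_gap: 0.0425
grip_force: 0.0
```

>>> arm_command(moves=[0,1,1.8,25,0,0,0,0,0,0,20,0,0,0,0,0,0,10,0,0,0,0,0,0,2,0,0,0,0,0,0,0,0,0,0])

```text
clock: 10.98
tcp_pos: [0.5375, 0.2067, 0.0291]
orientation: [0.001, 0.677, 0.736, 0.001]
wrist_force: [0.3, 0.6, -0.6]
finger_gap: 0.0428
grip_force: 0.0
```

>>> arm_command(moves=[0,0,-2,1.5,0,0,0,0,0,0,0,0,0,0,-0.4,0,0,0,0,0,0,-0.6,0,0,0,0,0,0,-1,0,0,0,0,0,0,-1,0,0,0,0,0,0,-1,0,0,0,0,0,0,-1,0,0,0,0,0,0], newtons=50)

```text
clock: 11.98
tcp_pos: [0.5349, 0.2065, 0.0266]
orientation: [0.0, 0.677, 0.736, 0.001]
wrist_force: [0.6, 0.4, 0.2]
finger_gap: 0.0116
grip_force: 48.9
```

>>> arm_command(moves=[-1,0,0,-5,0,0,0,-1,0,0,-15,0,0,0,-1,0,0,-30,0,0,0,-1,0,0,-50,0,0,0,-1,0,0,-50,0,0,0,-1,0,0,-50,0,0,0,-1,0,0,0,0,0,0])

```text
clock: 12.85
tcp_pos: [0.5371, 0.207, 0.2325]
orientation: [0.003, 0.677, 0.736, 0.004]
wrist_force: [-0.2, 0.3, -1.6]
finger_gap: 0.0115
grip_force: 48.9
```

```bash
cat > e.py <<'E'
from frame import *
st=get_state();Rc=q2R(st["orientation"]);print(st["tcp_pos"],st["finger_gap"],st["grip_force"])
# measure slab in the wrist view (tool coords)
im,d,P,T,i=snap("wrist","w7");t=(P-np.array(st["tcp_pos"]))@Rc
H=cv2.cvtColor(im,cv2.COLOR_BGR2HSV)
m=(H[...,0]>75)&(H[...,0]<100)&(H[...,1]>60)&(np.abs(t[...,0])<.05)&(np.abs(t[...,1])<.03)&(t[...,2]>-.07)&(t[...,2]<.04)
q=t[m];print("slab pts",len(q))
if len(q)>5:print(np.percentile(q,[0,2,50,98,100],axis=0).round(4))
Rg=Rt(-F[:,2],F[:,0]);off=np.array([-.0003,0,-.0131]);tcp=focus-Rg@off
print("focus",focus,"tcp goal",tcp);pre=tcp-.06*F[:,0]
p,R_=rows(pre,Rg,6,-1);rows(tcp,Rg,2,-1,p0=p,R0=R_)
E
python3 e.py
```

```text
[0.53705893 0.20699341 0.23246398] 0.011525295832215374 48.888341411948204
slab pts 2818
[[-0.0251 -0.0058 -0.044 ]
 [-0.0151 -0.005  -0.0429]
 [ 0.0112  0.0006 -0.031 ]
 [ 0.0276  0.0064 -0.0143]
 [ 0.0282  0.0068  0.0152]]
focus [0.67069393 0.02652908 0.17800896] tcp goal [0.67618387 0.02727572 0.16613449]
rows 6 step 36.9 rot/row 0.072
[-1.0, -31.8, 11.6, 14.8, -0.0717, -0.0003, 0.0005, -1.0, -31.7, 10.6, 15.7, -0.0717, -0.0003, 0.0005, -1.0, -31.7, 9.4, 16.3, -0.0717, -0.0003, 0.0005, -1.0, -31.7, 8.3, 17.0, -0.0717, -0.0003, 0.0005, -1.0, -31.8, 7.0, 17.6, -0.0717, -0.0003, 0.0005, -1.0, -31.7, 5.8, 18.0, -0.0717, -0.0003, 0.0005]
rows 2 step 30.0 rot/row 0.0
[-1.0, 0.0, 30.0, 0.0, 0.0001, 0.0, 0.0, -1.0, 0.0, 30.0, 0.0, 0.0001, 0.0, 0.0]
```

>>> arm_command(moves=[-1,-32,11.5,15,-0.072,0,0.0005,-1,-32,10.5,15.5,-0.072,0,0.0005,-1,-32,9.5,16.5,-0.072,0,0.0005,-1,-31.5,8.5,17,-0.071,0,0.0005,-1,-31.5,7,17.5,-0.071,0,0.0005,-1,-31.5,6,18,-0.071,0,0.0005,-1,0,0,0,0,0,0])

```text
clock: 13.78
tcp_pos: [0.617, 0.0209, 0.1332]
orientation: [0.142, 0.664, 0.718, 0.155]
wrist_force: [-0.3, 0.4, -1.9]
finger_gap: 0.0113
grip_force: 49.0
```

```bash
cat > f.py <<'E'
from frame import *
import sys
st=get_state();Rc=q2R(st["orientation"]);p=np.array(st["tcp_pos"]);print(p,st["clock"],st["grip_force"],np.abs(st["qvel"]).max())
im,d,P,T,i=snap("wrist",sys.argv[1]);t=(P-p)@Rc
H=cv2.cvtColor(im,cv2.COLOR_BGR2HSV)
m=(H[...,0]>75)&(H[...,0]<100)&(H[...,1]>60)&(np.abs(t[...,0])<.05)&(np.abs(t[...,1])<.03)&(t[...,2]>-.07)&(t[...,2]<.04)
q=t[m]; print("slab tool",len(q),np.percentile(q,[1,50,99],axis=0).round(4).tolist())
# roof ridge (slope edge mid y, per z bin): right slope points
a=q[(q[:,2]>-.042)&(q[:,2]<-.018)&(q[:,0]>.002)]
if len(a)>20:
    print("x-slope line x=a*z+b",np.polyfit(a[:,2],a[:,0],1).round(4),"y vs z",np.polyfit(a[:,2],a[:,1],1).round(4))
Rg=Rt(-F[:,2],F[:,0]);off=np.array([0,.0003,-.0130]);goal=focus-Rg@off
print("lens-frame error of slab mid mm",((p+Rc@off-focus)@F*1000).round(1),"rot err tool",R.from_matrix(Rc.T@Rg).as_rotvec().round(4))
rows(goal,Rg,2,-1)
E
python3 f.py w8
```

```text
[0.61703629 0.02085458 0.13319618] 13.775 49.00807164609432 0.06372295886634019
slab tool 2789 [[-0.0214, -0.0053, -0.0431], [0.0108, 0.0005, -0.031], [0.0275, 0.0065, -0.0151]]
x-slope line x=a*z+b [0.9841 0.0423] y vs z [-0.0094  0.0003]
lens-frame error of slab mid mm [-67.3  -1.3  -4.8] rot err tool [-0.0132 -0.0008 -0.0036]
rows 2 step 33.0 rot/row 0.006
[-1.0, 0.3, 32.9, -2.4, -0.0059, -0.0007, -0.0012, -1.0, 0.3, 33.0, -2.1, -0.0059, -0.0007, -0.0012]
```

>>> arm_command(moves=[-1,0.2,20,-1.5,-0.006,-0.0007,-0.002,-1,0.2,20,-1.5,-0.006,-0.0007,-0.001,-1,0.1,16,-1,0,0,0,-1,0.1,10,-0.5,0,0,0,-1,0,0,0,0,0,0,-1,0,0,0,0,0,0])

```text
clock: 14.58
tcp_pos: [0.6774, 0.0282, 0.1687]
orientation: [0.148, 0.66, 0.719, 0.16]
wrist_force: [-1.0, -0.8, -0.9]
finger_gap: 0.0117
grip_force: 49.1
```

```bash
python3 f.py w9
```

```text
[0.67735927 0.02824159 0.16865475] 14.575 49.07547717913985 0.00934454905331608
slab tool 2798 [[-0.0217, -0.0053, -0.043], [0.0107, 0.0005, -0.0308], [0.0276, 0.0065, -0.0148]]
x-slope line x=a*z+b [0.9852 0.0423] y vs z [-0.007   0.0004]
lens-frame error of slab mid mm [2.4 1.2 1.7] rot err tool [ 0.0039 -0.0001  0.0032]
rows 2 step 1.5 rot/row 0.002
[-1.0, -0.5, -1.2, 0.8, 0.0019, -0.0, 0.0015, -1.0, -0.5, -1.2, 0.8, 0.0019, -0.0, 0.0015]
```

>>> arm_command(moves=[-1,-0.5,-1.2,0.8,0.002,0,0.0015,-1,-0.5,-1.2,0.8,0.002,0,0.0015,-1,0,0,0,0,0,0,-1,0,0,0,0,0,0])

```text
clock: 15.12
tcp_pos: [0.6769, 0.0266, 0.1669]
orientation: [0.147, 0.662, 0.718, 0.159]
wrist_force: [0.1, -0.5, -1.4]
finger_gap: 0.0118
grip_force: 49.1
```

```bash
python3 f.py w10|grep -v rows; python3 - <<'E'
from frame import *
st=get_state()
for n in("scene","top"):
    im,d,P,T,i=snap(n,n+"1")
    L=(P-lens)@F;H=cv2.cvtColor(im,cv2.COLOR_BGR2HSV)
    m=(H[...,0]>75)&(H[...,0]<100)&(H[...,1]>60)&(np.abs(L[...,0]+.1)<.05)&(np.abs(L[...,1])<.06)&(np.abs(L[...,2])<.06)
    q=L[m];print(n,"slab in lens frame",len(q),np.percentile(q,[2,50,98],axis=0).round(4).tolist() if len(q) else "")
    z0=np.load(n+"0.npz");L0=(z0["P"]-lens)@F
    for nm,A in(("before",L0),("after",L)):
        k=(A[...,0]>.025)&(A[...,0]<.1)&(np.abs(A[...,1])<.03)&(A[...,2]>.01)&(A[...,2]<.03);a=A[k];print(nm,len(a),np.median(a,0).round(4),np.percentile(a,[2,98],axis=0).round(3).tolist())
im=cv2.imread("pics/scene1.png")[130:310,130:380];cv2.imwrite("pics/s1c.png",cv2.resize(im,None,fx=3,fy=3,interpolation=cv2.INTER_CUBIC))
E
```

```text
[0.67686721 0.02659135 0.16693856] 15.125 49.07716892659664 0.002548094011686741
slab tool 2803 [[-0.0216, -0.0053, -0.0432], [0.0108, 0.0005, -0.0308], [0.0275, 0.0065, -0.0149]]
x-slope line x=a*z+b [0.9794 0.0422] y vs z [-0.0071  0.0004]
lens-frame error of slab mid mm [ 1.2 -0.4  0.4] rot err tool [ 0.0017  0.0004 -0.0002]
[-1.0, 0.2, -0.6, 0.2, 0.0009, 0.0002, -0.0001, -1.0, 0.2, -0.7, 0.2, 0.0009, 0.0002, -0.0001]
scene slab in lens frame 46 [[-0.0992, -0.0241, -0.0261], [-0.0933, 0.0166, 0.0025], [-0.0884, 0.0242, 0.0143]]
before 472 [0.0728 0.0043 0.021 ] [[0.034, -0.025, 0.011], [0.098, 0.024, 0.024]]
after 468 [0.0717 0.0041 0.0211] [[0.034, -0.024, 0.011], [0.098, 0.024, 0.024]]
top slab in lens frame 0 
before 450 [ 0.0609 -0.0006  0.0208] [[0.027, -0.026, 0.014], [0.093, 0.023, 0.027]]
after 448 [ 0.0608 -0.0008  0.021 ] [[0.027, -0.026, 0.014], [0.093, 0.023, 0.028]]
```

View pics/s1c.png

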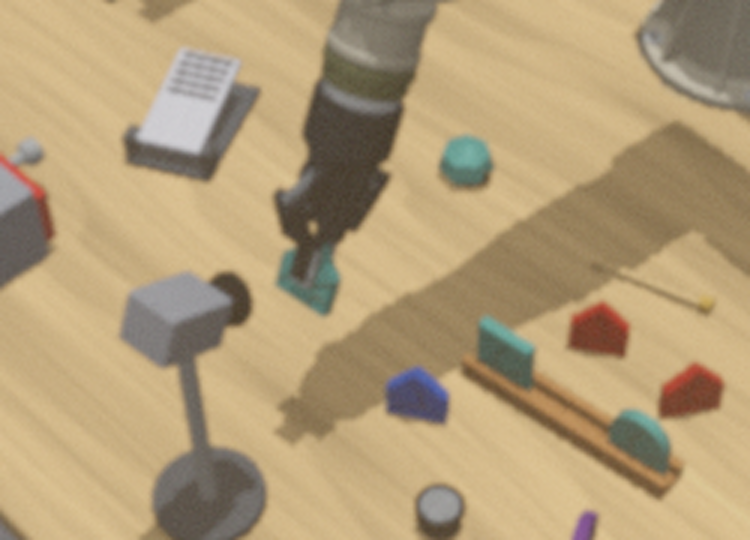

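The slab is held 10 cm in front of the lens at crop (308,280). The other two slabs stand in the rail, and the camera and pedal are unmoved. One last 1 mm correction, then I hand in.

>>> arm_command(moves=[-1,0.3,-1.2,0.4,0.0015,0,0,-1,0,0,0,0,0,0,-1,0,0,0,0,0,0,-1,0,0,0,0,0,0,-1,0,0,0,0,0,0])

```text
clock: 15.9
tcp_pos: [0.676, 0.0269, 0.1661]
orientation: [0.147, 0.662, 0.718, 0.159]
wrist_force: [0.2, 0.1, -1.3]
finger_gap: 0.0111
grip_force: 49.1
```

```bash
python3 f.py w11|grep -E "error|slab"; python3 -c "
from h import *
print(hand_in())"
```

```text
slab tool 2793 [[-0.0215, -0.0053, -0.0431], [0.0108, 0.0005, -0.0308], [0.0275, 0.0065, -0.0148]]
lens-frame error of slab mid mm [ 0.1 -0.  -0. ] rot err tool [ 0.0002  0.0004 -0.0001]
the job is handed in; nothing more can be done
None
```

I pressed the pedal to its stop and let it spring back, then lifted the turquoise gable slab out of the rail. It is now held still, point up and square to the lens, its middle within about 0.1 mm of my measured focus point (calibration is good to about 2 mm). The job was handed in at about 16 s.

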